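# Load the empty wells of a pod brewer and hold its hand plunger at half stroke

### The arm

A 6-joint arm with a two-finger parallel gripper is mounted at the origin on a cart in front of the work surface, level with it; the furniture and walls round the work are solid. World frame = base frame: x ahead of the robot, y to its left, z up, the work surface at z = 0. Lengths are in m, angles in rad, forces in N, time in s.
With the tool pointing down it reaches from about 0.375 to 0.925 m from the base axis. Payload 5.7 kg.
Tool frame: the origin (TCP) lies midway between the tips of the shut fingers; the grasp point (between the pads) lies 19 mm behind it (robot.grip_point_offset is the z of the grasp point in the tool frame, in m); z points along the fingers, y is the line along which they close (so a half turn about z gives the same grasp; the last joint's range is limited). The gripper opens to 88 mm and grips with 3 to 60 N. Pads are 20 mm wide; open, the fingers measure 115 mm over their backs; the gripper's body (75 mm by 178 mm) begins 61 mm behind the grasp point.
Start: joints at [-1.337, 0.359, 1.51, -0, 1.272, -0.115], TCP at [0.205, -0.564, 0.223] pointing down, gripper open.
Joint ranges: [-2.97, 2.97], [-1.01, 2.36], [0.21, 2.38], [-0.96, 4.11], [0.2, 2.71], [-2.98, 2.98]. Speed limits (rad/s): [2.39, 2.39, 3.14, 3.14, 3.14, 3.14].

### API

Orientations are given as [roll, pitch, yaw] about the fixed x, y, z axes, in that order (R = Rz(yaw) Ry(pitch) Rx(roll)).
In Python, from station import robot gives the robot as it stands.
- The arm moves only by the tool servo_tool, never from a script. Its argument "deltas" is one flat list of numbers, 4 for each row, row after row: the shift along the tool's x, y, z in m, then the turn about the tool's z in rad. In form: [tx, ty, tz, turn, tx, ty, tz, turn, ...]. A call has exactly 5 rows; each row is the pose to reach, as a shift and turn from the pose commanded when the call began, along the tool's axes at that moment; what a row does not reach only later rows make up. A row lasts 1/10 s, in which the tool goes at most 50 mm and 8.59 degrees, less where a joint would pass 70% of its speed; a pose out of reach is approached as far as the arm can. A call with a gripper value outside its range is refused whole. "gripper" is the opening, from 0 (shut) to 1 (fully open), set as the call begins (left out, the last holds). The fingers move at their own pace and stop on an object; the grip force is fixed at half the most. Time passes only in rows, so rows that repeat a pose let the fingers close, or fill a call up. It gives the time, the measured TCP pose, the force, the opening and the grip force at its end, in the units of the state.
- robot.observe(): the state, without advancing time (a new reading comes with each control period).
- robot.grab_frame(name): name is "scene" or "top" or "wrist"; returns the picture (480x640x3 uint8, red, green, blue); there is no depth.
- robot.camera_params(name): a dict with "intrinsics" (3x3 intrinsics, pixels), "R" (3x3) and "t" (3): a world point X has camera coordinates R X + t. Camera axes: x right, y down, z forward; pixel columns grow to the right and rows downward; lengths in m; the calibration is good to about 2 mm. A picture is of the moment at which its call begins: read the wrist's pose just before it. camera_params takes no time and is no camera call; for the wrist camera it gives the pose at the moment of the call.
- robot.hand_in(): hands the job in; it is judged then, once.
The state is a dict: "time": time; "joints": joint angles; "joint_velocities": joint speeds; "joint_efforts": joint torques, N m; "eef_pos": TCP position; "tcp_rot": TCP orientation; "ft_force": force on the tool from outside, world axes, zero at the start; "ft_torque": the same for the moment, N m; "finger_gap": finger opening in m; "finger_force": force on a finger pad.
Only numpy, scipy, OpenCV 4.12 (cv2) and the standard library are available. Lean on these libraries where they do the work, as an engineer would, in place of code of your own. Each camera call takes 0.05 s, during which the arm holds its last target. There are 200 camera calls.

### The job

Put the two spare coffee pods upright into the two empty wells of the pod brewer, leaving the pod that is already loaded alone. Then press the black spring-loaded plunger half way down, 10 mm of its 20 mm stroke (the dark ring on its stem is then level with the top of the steel collar), never down to its stop, and keep it there with the fingertips for at least 3 seconds; the program finishes while still holding it there. Do not push the mug, salt mill or sugar tin about.

Things in the scene. Friction and masses are not known exactly. Their poses are not given: they have to be found in the camera images.
- brewer: fixed grey base, 185 mm (its x) by 218 mm (its y, -93 to +125), 20 mm high. Origin: on the worktop, centre of the 95 mm square of wells and plunger; x to its back, y to its left, z up. Wells at (x, y) = (-47.5, 47.5), (-47.5, -47.5), (47.5, -47.5) mm, plunger at (47.5, 47.5) mm. A thin steel gooseneck 136 mm high rises at (65, 112) mm and ends over the mug
- well_1: one of three identical fixed round steel cups on the brewer: 62 mm across the rim, 50 mm inside at the mouth, 43 mm at the floor. Origin: centre of its underside, z up; inner floor 4 mm, rim 22 mm above it. A seated pod's origin is 4 mm above the well's. One well holds a pod at the start, two are empty; which corner is which varies
- well_2: one of three identical fixed round steel cups on the brewer: 62 mm across the rim, 50 mm inside at the mouth, 43 mm at the floor. Origin: centre of its underside, z up; inner floor 4 mm, rim 22 mm above it. A seated pod's origin is 4 mm above the well's. One well holds a pod at the start, two are empty; which corner is which varies
- well_3: one of three identical fixed round steel cups on the brewer: 62 mm across the rim, 50 mm inside at the mouth, 43 mm at the floor. Origin: centre of its underside, z up; inner floor 4 mm, rim 22 mm above it. A seated pod's origin is 4 mm above the well's. One well holds a pod at the start, two are empty; which corner is which varies
- pod_1: white coffee pod, a cup with a closed lid: 51 mm across the rim at its top, 42 mm tall, tapering to about 37 mm at the foot, 30 g (varies). Origin: centre of its underside, z up. Grasp it across the rim from above. One of three alike: one is in a well at the start, two stand on the worktop
- pod_2: white coffee pod, a cup with a closed lid: 51 mm across the rim at its top, 42 mm tall, tapering to about 37 mm at the foot, 30 g (varies). Origin: centre of its underside, z up. Grasp it across the rim from above. One of three alike: one is in a well at the start, two stand on the worktop
- pod_3: white coffee pod, a cup with a closed lid: 51 mm across the rim at its top, 42 mm tall, tapering to about 37 mm at the foot, 30 g (varies). Origin: centre of its underside, z up. Grasp it across the rim from above. One of three alike: one is in a well at the start, two stand on the worktop
- plunger (a joint): travel of the brewer's plunger in m: 0 up at rest, 0.02 down at its stop, positive pressed down. A spring pushes it back up: about 2.3 N at the start, 450 N/m, so about 7 N at half travel (0.01) and 11 N at the stop, besides 0.3 N of friction
- plunger_top (a point): centre of the plunger's flat top, which moves with it: a black mushroom cap 44 mm in diameter and 12 mm thick on an 18 mm steel stem, its top 116 mm above the worktop when at rest. A dark ring round the stem lies 10 mm above the collar at rest
- collar_top (a point): fixed: centre of the top of the steel collar (33 mm diameter) through which the plunger's stem slides, 80 mm above the worktop, right under plunger_top
- mug: bystander: cream mug, 78 mm across, 101 mm tall, standing under the gooseneck. Origin: on its underside, about 18 mm from the cup's axis towards the handle
- salt_mill: bystander: small salt shaker, 44 mm across, 90 mm tall. Origin: centre of its underside
- sugar_tin: bystander: blue tin with lid, 97 mm across, 110 mm tall. Origin: centre of its underside

How it is judged:
On the way, in this order (a step that is already met when the one before it is completed fails the run):
1. all three wells hold a pod, seated upright on the well's floor, the plunger not yet pressed (horizontal distance between pod_1 and well_1 below 0.006 m and z of pod_1 in the frame of well_1 below 0.008 m and angle between pod_1's own z axis and vertical below 0.12 rad and linear speed of pod_1 below 0.03 m/s and (((horizontal distance between pod_2 and well_2 below 0.006 m and z of pod_2 in the frame of well_2 below 0.008 m and angle between pod_2's own z axis and vertical below 0.12 rad and linear speed of pod_2 below 0.03 m/s) and (horizontal distance between pod_3 and well_3 below 0.006 m and z of pod_3 in the frame of well_3 below 0.008 m and angle between pod_3's own z axis and vertical below 0.12 rad and linear speed of pod_3 below 0.03 m/s)) or ((horizontal distance between pod_2 and well_3 below 0.006 m and z of pod_2 in the frame of well_3 below 0.008 m and angle between pod_2's own z axis and vertical below 0.12 rad and linear speed of pod_2 below 0.03 m/s) and (horizontal distance between pod_3 and well_2 below 0.006 m and z of pod_3 in the frame of well_2 below 0.008 m and angle between pod_3's own z axis and vertical below 0.12 rad and linear speed of pod_3 below 0.03 m/s))) and value of joint plunger below 0.004 m), for 0.3 s.
2. the fingertips keep the plunger half way down (10 mm, 3 mm either way) for 3 s without a break (2.7 s are counted) (value of joint plunger between 0.007 and 0.013 m and contact force between the fingers and plunger above 2 N), for 2.7 s.
At the end, for the whole second after the job is handed in: Each well holds one pod standing upright on its floor (within 6 mm of the well's axis, tilt under 0.12 rad), the pod that was there at first included, and the fingertips hold the plunger still at 7 to 13 mm of travel, pushing on it with more than 2 N (all of step 2 and horizontal distance between pod_1 and well_1 below 0.006 m and z of pod_1 in the frame of well_1 below 0.008 m and angle between pod_1's own z axis and vertical below 0.12 rad and linear speed of pod_1 below 0.03 m/s and (((horizontal distance between pod_2 and well_2 below 0.006 m and z of pod_2 in the frame of well_2 below 0.008 m and angle between pod_2's own z axis and vertical below 0.12 rad and linear speed of pod_2 below 0.03 m/s) and (horizontal distance between pod_3 and well_3 below 0.006 m and z of pod_3 in the frame of well_3 below 0.008 m and angle between pod_3's own z axis and vertical below 0.12 rad and linear speed of pod_3 below 0.03 m/s)) or ((horizontal distance between pod_2 and well_3 below 0.006 m and z of pod_2 in the frame of well_3 below 0.008 m and angle between pod_2's own z axis and vertical below 0.12 rad and linear speed of pod_2 below 0.03 m/s) and (horizontal distance between pod_3 and well_2 below 0.006 m and z of pod_3 in the frame of well_2 below 0.008 m and angle between pod_3's own z axis and vertical below 0.12 rad and linear speed of pod_3 below 0.03 m/s))) and not (velocity of joint plunger above 0.01 m/s) and not (velocity of joint plunger below -0.01 m/s)); the arm keeps its last pose, push and grip.
It fails at once if the plunger is driven down to its stop (past 18.5 mm) (value of joint plunger above 0.0185 m).
It fails at once if the pod that was loaded at the start is taken out or shifted by more than 15 mm (distance of pod_1 from where it was at the start of the episode above 0.015 m).
It fails at once if the mug, salt mill or sugar tin is moved by more than 20 mm (distance of any of mug, salt_mill, sugar_tin from where it was at the start of the episode above 0.02 m).
It also fails if it takes over 69 s, if anything falls off the work surface, if the arm or the gripper's body presses on something with over 40 N, if the wrist force passes 120 N, or if a joint passes its speed limit or range.

## Working session

There is one attempt and no reset: what is moved stays moved. The work goes in short steps, Python scripts to look and compute and a tool call to move; the robot and the scene stay as the last step left them, time stands still between calls to the robot, and variables do not carry over. Pictures are saved under pics/ and viewed, at most 12 in all, crops included, and the job is handed in when it is done.

Besides the shell and the picture viewer there is one more tool, called after "Request:" as a command line: name --argument value ..., lists and objects as JSON in quotes. servo_tool: Moves the arm, as the interface text tells. Its arguments: {"type":"object","properties":{"deltas":{"type":"array","items":{"type":"number"}},"gripper":{"type":"number"}},"required":["deltas"]}

```bash
mkdir -p pics; ls; python3 - <<'E'
from station import robot
import cv2,numpy as np
s=robot.observe();print(s['time'],s['eef_pos'],s['tcp_rot'],s['finger_gap'],robot.grip_point_offset)
for n in ['scene','top']:
    f=robot.grab_frame(n);cv2.imwrite(f'pics/{n}0.png',f[:,:,::-1]);p=robot.camera_params(n)
    print(n,p['intrinsics'][0],p['intrinsics'][1],(-p['R'].T@p['t']),p['R'][2])
E
```

```text
pics
0.0 [ 0.20489207 -0.56320423  0.22183097] [-3.13977716e+00 -2.19538632e-04  3.48772414e-01] 0.08806530357147992 -0.0187
scene [483.53785993   0.         313.14743   ] [  0.         483.53785993 241.18450006] [0.21132592 0.94787518 0.62163573] [ 0.36158112 -0.76353392 -0.53504677]
top [515.51072252   0.         323.380332  ] [  0.         515.51072252 237.86797516] [0.46628154 0.25416376 1.2859391 ] [ 0.05192349 -0.00416753 -0.99864237]
```

View pics/top0.png

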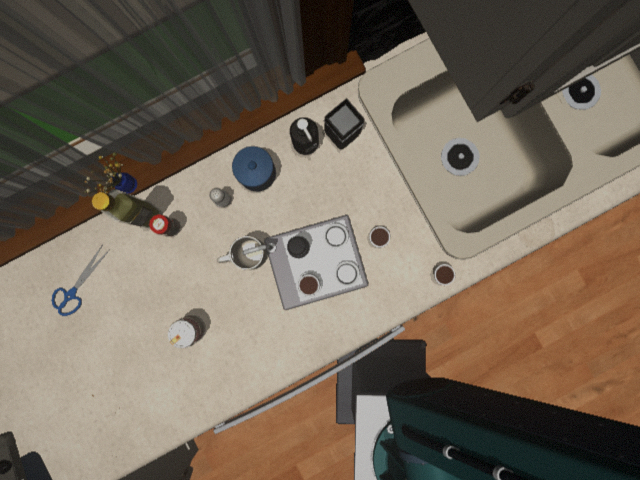

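View pics/scene0.png

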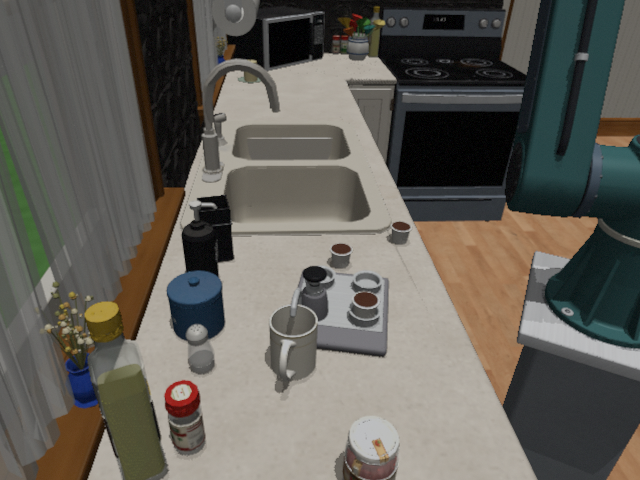

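The top view shows the spare pods at about (379,236) and (443,273). The loaded pod is at (309,284), the empty wells at (337,236) and (346,273), and the plunger cap at (298,246). The mug is left of the brewer.

```bash
cat > h.py <<'E'
import cv2,numpy as np
def ray(p,uv,z):
    K,R,t=np.array(p['intrinsics']),np.array(p['R']),np.array(p['t']).ravel()
    c=-R.T@t; d=R.T@np.linalg.inv(K)@np.array([uv[0],uv[1],1.]); return c+d*(z-c[2])/d[2]
def proj(p,X):
    v=p['intrinsics']@(np.array(p['R'])@np.array(X)+np.array(p['t']).ravel()); return v[:2]/v[2]
def brown(f):
    h=cv2.cvtColor(f,cv2.COLOR_RGB2HSV); m=((h[...,2]<130)&(h[...,2]>25)&(h[...,1]>70)&((h[...,0]<15)|(h[...,0]>170))).astype(np.uint8)
    n,l,s,c=cv2.connectedComponentsWithStats(m); return [(c[i],s[i]) for i in range(1,n) if s[i,4]>60]
E
python3 - <<'E'
from h import *
from station import robot
f=cv2.imread('pics/top0.png')[:,:,::-1].copy();p=robot.camera_params('top')
for c,s in brown(f[200:320,200:500]):
    c=c+[200,200]; print('brown',c,s[2:],ray(p,c,.042)[:2],ray(p,c,.066)[:2])
x0,y0=255,205;k=6
g=cv2.resize(f[y0:y0+105,x0:x0+130],None,fx=k,fy=k,interpolation=cv2.INTER_CUBIC)
gr=cv2.cvtColor(g,cv2.COLOR_RGB2GRAY)
C=cv2.HoughCircles(gr,cv2.HOUGH_GRADIENT,1,100,param1=100,param2=25,minRadius=45,maxRadius=95)
for u,v,r in C[0][:10]:
    uv=((u+.5)/k-.5+x0,(v+.5)/k-.5+y0);print(np.round(uv,1),r/k,ray(p,uv,.042)[:2],ray(p,uv,.116)[:2])
    cv2.circle(g,(int(u),int(v)),int(r),(255,0,0),2)
cv2.imwrite('pics/c.png',g[:,:,::-1])
E
```

```text
brown [379.38425926 236.56018519] [ 17  17 216] [0.53784194 0.11368493] [0.53646129 0.11639527]
brown [444.456621   274.48858447] [ 17  18 219] [ 0.45060779 -0.04518802] [ 0.45091019 -0.03941246]
brown [308.29437229 284.98268398] [ 17  17 231] [0.41656493 0.28215267] [0.41752414 0.28161267]
[335.2 235.8] 10.533334 [0.53666381 0.2206278 ] [0.53247688 0.2226228 ]
[346.3 273.2] 8.783334 [0.44738204 0.19140151] [0.44850634 0.19513514]
[308.5 285. ] 9.033334 [0.41653677 0.2816573 ] [0.41949601 0.28002175]
[379.7 235.7] 9.716666 [0.54002423 0.11304844] [0.53563739 0.12144317]
[297.8 245.8] 11.833333 [0.5100216  0.31009015] [0.50741957 0.30676318]
```

View pics/c.png

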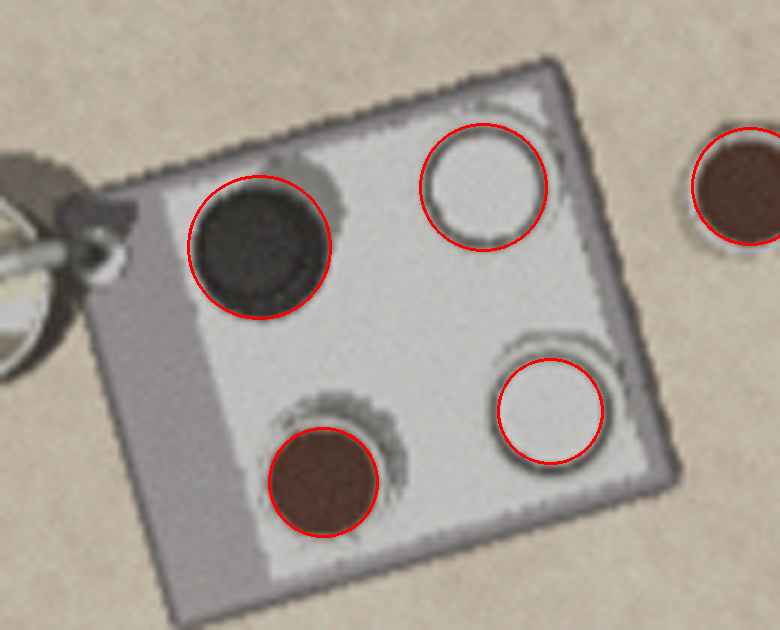

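The circles fit the well mouths, the cap and the lids well. The brewer's yaw is about 18.2°. I'll grip along the brewer's x (tool yaw ≈ 1.889) so the gripper body clears the plunger, and start by moving to the far pod.

Request:
servo_tool --deltas '[0.02, -0.02, 0, -0.14, 0.05, -0.05, 0, -0.28, 0.085, -0.085, 0, -0.42, 0.12, -0.12, 0, -0.56, 0.15, -0.15, 0, -0.7]' --gripper 1

```text
time: 0.6
eef_pos: [0.295, -0.369, 0.2222]
tcp_rot: [-3.141, -0.001, 1.054]
ft_force: [0.9, -0.5, 0.6]
finger_gap: 0.0875
finger_force: 0.0
```

```bash
cat >> h.py <<'E'
def to(s,xyz,yaw=1.889):
    from scipy.spatial.transform import Rotation as Ro
    R=Ro.from_euler('xyz',s['tcp_rot']).as_matrix()
    d=R.T@(np.array(xyz)-s['eef_pos']); psi=np.arctan2(R[1,0],R[0,0])
    print('t',round(s['time'],2),'pos',np.round(s['eef_pos'],4),'rot',np.round(s['tcp_rot'],3),'-> deltas',np.round(d,4),'turn',round(psi-yaw,3))
E
python3 - <<'E'
from h import *
from station import robot
to(robot.observe(),(.4506,-.045,.20))
E
```

```text
t 0.6 pos [ 0.295  -0.369   0.2222] rot [-3.141e+00 -1.000e-03  1.054e+00] -> deltas [ 0.3585 -0.0247  0.0226] turn -0.835
```

Request:
servo_tool --deltas '[0.045, -0.003, 0, -0.14, 0.09, -0.006, 0.005, -0.28, 0.135, -0.01, 0.01, -0.42, 0.18, -0.013, 0.015, -0.56, 0.22, -0.016, 0.02, -0.7]'

```text
time: 1.1
eef_pos: [0.3908, -0.1708, 0.2024]
tcp_rot: [3.142, -0.0, 1.755]
ft_force: [-0.1, 0.3, 0.4]
finger_gap: 0.0878
finger_force: 0.0
```

```bash
python3 - <<'E'
from h import *
from station import robot
to(robot.observe(),(.4506,-.045,.20))
E
```

```text
t 1.1 pos [ 0.3908 -0.1708  0.2024] rot [ 3.142 -0.     1.755] -> deltas [0.1128 0.0818 0.0025] turn -0.134
```

Request:
servo_tool --deltas '[0.03, 0.022, 0, -0.06, 0.065, 0.047, 0.001, -0.12, 0.095, 0.07, 0.002, -0.134, 0.113, 0.082, 0.0025, -0.134, 0.113, 0.082, 0.0025, -0.134]'

```text
time: 1.6
eef_pos: [0.4518, -0.045, 0.1999]
tcp_rot: [3.142, -0.001, 1.886]
ft_force: [-0.9, -0.1, -0.5]
finger_gap: 0.0877
finger_force: 0.0
```

```bash
python3 - <<'E'
from h import *
from station import robot
s=robot.observe();p=robot.camera_params('wrist');f=robot.grab_frame('wrist')
print(-p['R'].T@p['t'],p['R'][2],p['intrinsics'][0])
cv2.imwrite('pics/w1.png',f[:,:,::-1]);to(s,(.4506,-.045,.20))
for c,q in brown(f): print(c,q,ray(p,c,.042)[:2])
E
```

```text
[0.43039086 0.01948328 0.36125542] [ 0.07819488 -0.23895912 -0.96787608] [356.37205838   0.         315.28957311]
t 1.6 pos [ 0.4518 -0.045   0.1999] rot [ 3.142e+00 -1.000e-03  1.886e+00] -> deltas [ 0.0003 -0.0011 -0.0001] turn -0.003
[473.4045584   73.34377968] [ 449   47   50   54 2106] [0.53726191 0.1141221 ]
[219.36220472 162.11023622] [183 138  54  41 127] [ 0.35511153 -0.02077764]
[140.43589744 159.65384615] [120 158  42   5  78] [ 0.288857   -0.04011749]
[ 82.14393939 164.71969697] [ 47 161  72   8 132] [ 0.24097993 -0.06027468]
[ 31.21590909 191.18181818] [ 19 167  27  56  88] [ 0.20119025 -0.09767351]
[314.68576105 220.52209493] [ 292  199   45   43 1222] [ 0.45083067 -0.04467149]
[176.250258   306.66718266] [  90  268  137   69 1938] [ 0.3489837  -0.16796027]
[452.26980039 308.84739214] [ 411  269   86   68 1553] [ 0.60586285 -0.08687268]
[ 37.05676127 296.13522538] [  0 285  89  23 599] [ 0.21862145 -0.19869293]
[630.23350254 303.40101523] [616 298  24  16 197] [ 0.76825325 -0.02799575]
[223.1171875 325.4453125] [210 300  35  38 128] [ 0.39743522 -0.17346647]
[161.68406285 400.95566779] [ 135  375  108   57 1782] [ 0.35774094 -0.27852766]
[474.14089871 393.82254379] [ 449  375   48   44 1313] [ 0.66647188 -0.1689935 ]
```

View pics/w1.png

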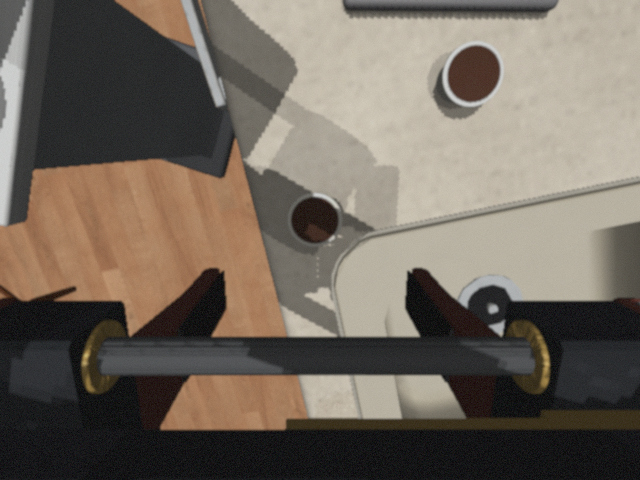

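The wrist view agrees with the top view to about 0.5 mm: pod B (314,220) is at (.4508,-.0447) and pod A (473,73) at (.5373,.1141). I'll descend with the tips 23 mm above the pod's foot, so that they clear the well rim when the pod is seated.

Request:
servo_tool --deltas '[0.0, 0.0, 0.03, 0, 0.0, 0.0005, 0.07, 0, 0.0, 0.001, 0.115, 0, 0, 0.001, 0.155, 0, 0, 0.001, 0.177, 0]'

```text
time: 2.15
eef_pos: [0.4499, -0.0478, 0.0207]
tcp_rot: [-3.138, -0.002, 1.882]
ft_force: [-0.8, 0.1, 0.0]
finger_gap: 0.0879
finger_force: 0.0
```

Request:
servo_tool --deltas '[0, 0, 0, 0, 0, 0, 0, 0, 0, 0, 0, 0, 0, 0, 0, 0, 0, 0, 0, 0]' --gripper 0.4

```text
time: 2.65
eef_pos: [0.4531, -0.0472, 0.0243]
tcp_rot: [3.14, 0.001, 1.883]
ft_force: [-0.4, -0.7, -0.0]
finger_gap: 0.0511
finger_force: 0.1
```

Request:
servo_tool --deltas '[0, 0, 0, 0, 0, 0, 0, 0, 0, 0, 0, 0, 0, 0, 0, 0, 0, 0, 0, 0]'

```text
time: 3.15
eef_pos: [0.4531, -0.0471, 0.0242]
tcp_rot: [3.14, 0.001, 1.883]
ft_force: [-1.4, -0.5, 8.1]
finger_gap: 0.0488
finger_force: 30.0
```

Request:
servo_tool --deltas '[0, 0, -0.005, 0, 0, 0, -0.02, 0, 0, 0, -0.045, 0, 0, 0, -0.07, 0, 0, 0, -0.09, 0]'

```text
time: 3.65
eef_pos: [0.4523, -0.0468, 0.1147]
tcp_rot: [3.141, 0.0, 1.883]
ft_force: [1.5, -0.4, -0.7]
finger_gap: 0.0492
finger_force: 30.0
```

```bash
python3 - <<'E'
from h import *
from station import robot
s=robot.observe();p=robot.camera_params('wrist');f=robot.grab_frame('wrist')
cv2.imwrite('pics/w2.png',f[:,:,::-1]);to(s,(.5367,.2206,.13));print(s['ft_force'],s['finger_gap'],s['finger_force'])
for c,q in brown(f):
  if q[4]>800 and 150<c[0]<450 and c[1]<440: print(c,q,ray(p,c,s['eef_pos'][2]+.0187)[:2])
E
```

```text
t 3.65 pos [ 0.4523 -0.0468  0.1147] rot [3.141 0.    1.883] -> deltas [ 0.2286  0.1625 -0.0152] turn -0.006
[ 1.46564588 -0.35504096 -0.70540382] 0.049184106101117835 29.999875816865824
[315.58612755 293.30736358] [ 267  250   97   87 6084] [ 0.45029087 -0.0413276 ]
[233.68316832 306.20730198] [ 206  267   55   70 1616] [ 0.41819138 -0.05799995]
[396.46373919 307.22421823] [ 372  269   52   68 1503] [ 0.48587098 -0.03676742]
[225.59267735 393.6590389 ] [213 375  34  43 874] [ 0.42576596 -0.10225949]
[406.12842893 393.49002494] [392 376  27  42 802] [ 0.50602727 -0.07641202]
```

View pics/w2.png

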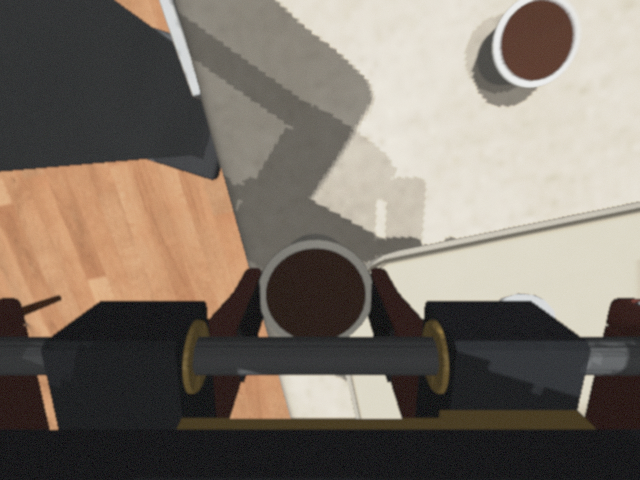

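The pod is held upright, centred between the pads. Its centre is about 3 mm ahead in tool x. Next I approach the front-right well and measure the wells from the wrist.

Request:
servo_tool --deltas '[0.015, 0.008, -0.005, 0, 0.05, 0.025, -0.015, -0.003, 0.095, 0.045, -0.02, -0.006, 0.135, 0.064, -0.02, -0.006, 0.145, 0.0685, -0.02, -0.006]'

```text
time: 4.2
eef_pos: [0.4732, 0.1157, 0.1333]
tcp_rot: [3.14, -0.001, 1.892]
ft_force: [-0.1, 0.6, -0.7]
finger_gap: 0.0484
finger_force: 30.0
```

```bash
python3 - <<'E'
from h import *
from station import robot
s=robot.observe();p=robot.camera_params('wrist');f=robot.grab_frame('wrist')
to(s,(.4484,.1884,.13))
for n,X in dict(FR=(.4474,.1914,.042),BR=(.5367,.2206,.042),FL=(.4175,.2816,.066),PL=(.5074,.3068,.116)).items(): print(n,proj(p,X))
g=cv2.cvtColor(f,cv2.COLOR_RGB2GRAY)
C=cv2.HoughCircles(g,cv2.HOUGH_GRADIENT,1,30,param1=100,param2=28,minRadius=18,maxRadius=60)
for u,v,r in C[0][:12]:
    print(u,v,r,ray(p,(u,v),.042)[:2],ray(p,(u,v),.066)[:2],ray(p,(u,v),.116)[:2]); cv2.circle(f,(int(u),int(v)),int(r),(255,0,0),1)
cv2.imwrite('pics/w3.png',f[:,:,::-1])
E
```

```text
t 4.2 pos [0.4732 0.1157 0.1333] rot [ 3.140e+00 -1.000e-03  1.892e+00] -> deltas [ 0.0768 -0.0006  0.0034] turn 0.003
FR [314.54026605 126.09846862]
BR [452.98454177 126.71821107]
FL [314.46481251 -58.28453546]
PL [ 540.01520393 -112.18923128]
314.5 124.5 30.8 [0.44704896 0.19237364] [0.44744524 0.19119548] [0.44827083 0.18874098]
318.5 292.5 52.8 [0.48843904 0.07705207] [0.48490465 0.08682561] [0.47754133 0.10718714]
454.5 128.5 39.4 [0.53814923 0.21986098] [0.52989403 0.21607245] [0.5126957  0.20817966]
396.5 264.5 32.2 [0.53668578 0.11675962] [0.52856956 0.12276226] [0.51166076 0.13526777]
```

View pics/w3.png

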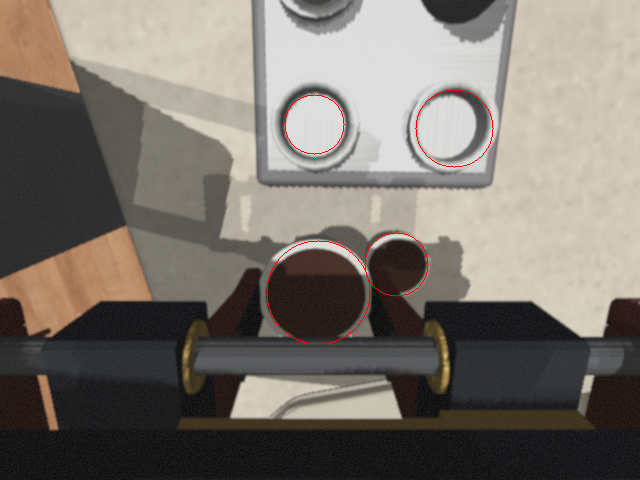

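FR is at about (314,126) and BR at about (452,128), both matching the earlier estimates. The pod is held straight. I'll move over the FR well and part-way down.

Request:
servo_tool --deltas '[0.02, 0, 0, 0.001, 0.045, 0, 0.005, 0.002, 0.068, 0, 0.01, 0.003, 0.077, -0.0005, 0.03, 0.003, 0.077, -0.0005, 0.045, 0.003]'

```text
time: 4.75
eef_pos: [0.4474, 0.1849, 0.0873]
tcp_rot: [-3.141, 0.0, 1.887]
ft_force: [-0.1, 0.3, -0.6]
finger_gap: 0.0488
finger_force: 30.0
```

Request:
servo_tool --deltas '[0, 0, 0, 0, 0, 0, 0, 0, 0, 0, 0, 0, 0, 0, 0, 0, 0, 0, 0, 0]'

```text
time: 5.25
eef_pos: [0.4489, 0.185, 0.0888]
tcp_rot: [3.14, 0.0, 1.885]
ft_force: [-0.2, -0.1, -0.0]
finger_gap: 0.0489
finger_force: 30.0
```

```bash
python3 - <<'E'
from h import *
from station import robot
s=robot.observe();to(s,(.4484,.1885,.050));print(s['ft_force'])
E
```

```text
t 5.25 pos [0.4489 0.185  0.0888] rot [3.14  0.    1.885] -> deltas [0.0035 0.0006 0.0388] turn -0.004
[-0.22871718 -0.09368672 -0.02839718]
```

Request:
servo_tool --deltas '[0.0035, 0.0005, 0, 0, 0.0035, 0.0005, 0.008, 0, 0.0035, 0.0005, 0.018, 0, 0.0035, 0.0005, 0.026, 0, 0.0035, 0.0005, 0.033, 0]'

```text
time: 5.75
eef_pos: [0.4471, 0.1885, 0.054]
tcp_rot: [-3.14, -0.0, 1.886]
ft_force: [1.1, 0.3, -0.1]
finger_gap: 0.0486
finger_force: 30.0
```

Request:
servo_tool --deltas '[0, 0, 0.001, 0, 0, 0, 0.002, 0, 0, 0, 0.003, 0, 0, 0, 0.004, 0, 0, 0, 0.004, 0]'

```text
time: 6.25
eef_pos: [0.4479, 0.1886, 0.0513]
tcp_rot: [3.141, -0.0, 1.886]
ft_force: [0.0, -0.3, -0.8]
finger_gap: 0.049
finger_force: 30.0
```

```bash
python3 - <<'E'
from h import *
from station import robot
s=robot.observe();to(s,(.4484,.1885,.049));print(s['ft_force'])
f=robot.grab_frame('scene');g=cv2.resize(f[240:370,260:400],None,fx=4,fy=4)
w=robot.grab_frame('wrist')[200:440,160:480];g=np.hstack([g[:500],np.zeros((500,240,3),np.uint8)]);g[:240,560:800]=cv2.resize(w,(240,240))
cv2.imwrite('pics/s4.png',g[:,:,::-1])
E
```

```text
t 6.25 pos [0.4479 0.1886 0.0513] rot [ 3.141 -0.     1.886] -> deltas [-0.0003  0.0005  0.0023] turn -0.003
[ 0.0028782  -0.3337559  -0.81292923]
```

View pics/s4.png

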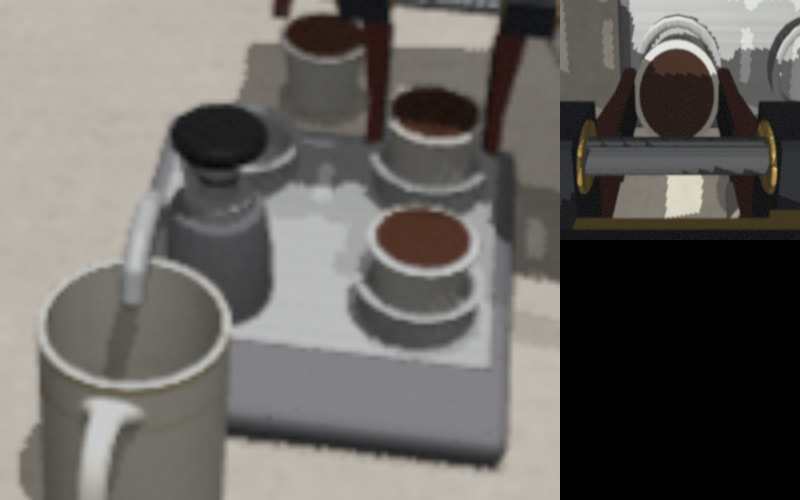

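In the scene view the held pod stands inside the FR well, upright and nearly seated. I'll lower 2.5 mm more and release to about 62 mm.

Request:
servo_tool --deltas '[0, 0, 0.0005, 0, 0, 0, 0.001, 0, 0, 0, 0.0015, 0, 0, 0, 0.002, 0, 0, 0, 0.0025, 0]'

```text
time: 6.85
eef_pos: [0.4477, 0.1886, 0.0486]
tcp_rot: [-3.142, -0.0, 1.886]
ft_force: [-0.4, 0.7, -0.2]
finger_gap: 0.0486
finger_force: 30.0
```

Request:
servo_tool --deltas '[0, 0, 0, 0, 0, 0, 0, 0, 0, 0, 0, 0, 0, 0, 0, 0, 0, 0, 0, 0]' --gripper 0.72

```text
time: 7.35
eef_pos: [0.4477, 0.1886, 0.0487]
tcp_rot: [3.142, -0.0, 1.886]
ft_force: [0.6, 0.2, -0.6]
finger_gap: 0.063
finger_force: 0.0
```

Request:
servo_tool --deltas '[0, 0, -0.003, 0, 0, 0, -0.015, 0, 0, 0, -0.035, 0, 0, 0, -0.06, 0, 0, 0, -0.08, 0]'

```text
time: 7.85
eef_pos: [0.448, 0.1887, 0.1307]
tcp_rot: [3.14, -0.0, 1.886]
ft_force: [0.2, 0.6, 0.2]
finger_gap: 0.0632
finger_force: 0.0
```

```bash
python3 - <<'E'
from h import *
from station import robot
s=robot.observe();to(s,(.5373,.1139,.14));print(s['finger_gap'])
p=robot.camera_params('wrist');f=robot.grab_frame('wrist')
t=robot.grab_frame('top');q=robot.camera_params('top')
for c,a in brown(t[200:320,200:500]): print('top',c+[200,200],a[2:],ray(q,c+[200,200],.042)[:2],ray(q,c+[200,200],.066)[:2])
for c,a in brown(f):
  if a[4]>800 : print(c,a[2:],ray(p,c,.066)[:2],ray(p,c,.042)[:2])
E
```

```text
t 7.85 pos [0.448  0.1887 0.1307] rot [ 3.14  -0.     1.886] -> deltas [-0.0988  0.0617 -0.0092] turn -0.003
0.06321843267796085
top [379.53293413 236.2994012 ] [ 16  17 167] [0.53848323 0.11333893] [0.53709021 0.11605594]
top [308.26724138 284.96551724] [ 17  17 232] [0.41660429 0.28221905] [0.41756274 0.28167777]
[316.28737774  89.52165813] [  72   77 4294] [0.41770693 0.28327982] [0.41677838 0.28646821]
[315.00872727 243.04509091] [  64   60 2750] [0.44610204 0.1933724 ] [0.44818834 0.18701488]
[212.83757962 307.68471338] [  67   68 1570] [0.39327462 0.12750489] [0.38975197 0.11415389]
[417.75506329 307.72658228] [  68   68 1580] [0.52803176 0.17113497] [0.53881694 0.1624164 ]
[ 12.28623188 317.16304348] [ 44  39 828] [0.26242427 0.07755884] [0.2450086  0.05890483]
[624.49663785 317.41690682] [  34   38 1041] [0.66807455 0.20876762] [0.69372875 0.20404469]
[199.00542005 397.43270099] [  34   54 1107] [0.40093687 0.0536872 ] [0.39822776 0.03249862]
[431.21910696 393.91277259] [ 34  43 963] [0.56383442 0.10958263] [0.57842094 0.09432874]
[630.22600243 400.09234508] [ 24  53 823] [0.70717081 0.15029299] [0.73697606 0.13936152]
```

The pod is seated at (.446,.193), within 2 mm of the well. Now pod A.

Request:
servo_tool --deltas '[-0.015, 0.01, -0.005, 0, -0.045, 0.03, -0.009, 0, -0.075, 0.047, -0.009, 0, -0.095, 0.06, -0.009, 0, -0.099, 0.0617, -0.009, -0.003]' --gripper 1

```text
time: 8.45
eef_pos: [0.54, 0.111, 0.1371]
tcp_rot: [3.141, 0.001, 1.887]
ft_force: [0.0, -0.4, -0.1]
finger_gap: 0.0878
finger_force: 0.0
```

Request:
servo_tool --deltas '[0, 0, 0, 0, 0, 0, 0.01, 0, 0, 0, 0.02, 0, 0, 0, 0.025, 0, 0, 0, 0.025, 0]'

```text
time: 8.95
eef_pos: [0.5355, 0.114, 0.1113]
tcp_rot: [-3.139, -0.001, 1.89]
ft_force: [0.4, -0.3, 0.0]
finger_gap: 0.0879
finger_force: 0.0
```

```bash
python3 - <<'E'
from h import *
from station import robot
s=robot.observe();to(s,(.5373,.1139,.024))
p=robot.camera_params('wrist');f=robot.grab_frame('wrist')
for c,a in brown(f):
  if a[4]>800 and abs(c[0]-320)<60: print(c,a[2:],ray(p,c,.042)[:2])
E
```

```text
t 8.95 pos [0.5355 0.114  0.1113] rot [-3.139e+00 -1.000e-03  1.890e+00] -> deltas [-0.0007  0.0019  0.0873] turn 0.001
[320.01869887 245.75769381] [  62   59 2567] [0.53745015 0.11666439]
```

Request:
servo_tool --deltas '[0.0005, 0.0018, 0.01, 0, 0.0005, 0.0018, 0.035, 0, 0.0005, 0.0018, 0.06, 0, 0.0005, 0.0018, 0.08, 0, 0.0005, 0.0018, 0.087, 0]'

```text
time: 9.5
eef_pos: [0.5373, 0.1146, 0.0237]
tcp_rot: [-3.139, -0.001, 1.889]
ft_force: [-1.2, -1.0, -0.2]
finger_gap: 0.0879
finger_force: 0.0
```

Request:
servo_tool --deltas '[0, 0, 0, 0, 0, 0, 0, 0, 0, 0, 0, 0, 0, 0, 0, 0, 0, 0, 0, 0]' --gripper 0.4

```text
time: 10.0
eef_pos: [0.5391, 0.1147, 0.0264]
tcp_rot: [3.14, 0.0, 1.889]
ft_force: [0.1, 0.4, 0.5]
finger_gap: 0.0512
finger_force: 0.2
```

Request:
servo_tool --deltas '[0, 0, 0, 0, 0, 0, 0, 0, 0, 0, 0, 0, 0, 0, 0, 0, 0, 0, 0, 0]'

```text
time: 10.5
eef_pos: [0.5392, 0.1147, 0.0263]
tcp_rot: [3.14, 0.0, 1.889]
ft_force: [-0.2, 0.6, 6.0]
finger_gap: 0.0485
finger_force: 30.0
```

Request:
servo_tool --deltas '[0, 0, -0.005, 0, 0, 0, -0.02, 0, 0, 0, -0.045, 0, 0, 0, -0.07, 0, 0, 0, -0.09, 0]'

```text
time: 11.0
eef_pos: [0.5386, 0.1146, 0.117]
tcp_rot: [3.141, -0.0, 1.889]
ft_force: [-0.4, -0.2, -0.1]
finger_gap: 0.0484
finger_force: 30.0
```

```bash
python3 - <<'E'
from h import *
from station import robot
s=robot.observe();to(s,(.5367,.2206,.12))
p=robot.camera_params('wrist');f=robot.grab_frame('wrist')
cv2.imwrite('pics/w5.png',f[:,:,::-1])
for c,a in brown(f):
  if a[4]>800 and abs(c[0]-320)<60: print(c,a,ray(p,c,s['eef_pos'][2]+.0187)[:2])
E
```

```text
t 11.0 pos [0.5386 0.1146 0.117 ] rot [ 3.141 -0.     1.889] -> deltas [ 0.1012  0.0313 -0.003 ] turn -0.0
[315.81278962 296.40481928] [ 268  255   96   82 5395] [0.53715156 0.11873101]
```

View pics/w5.png

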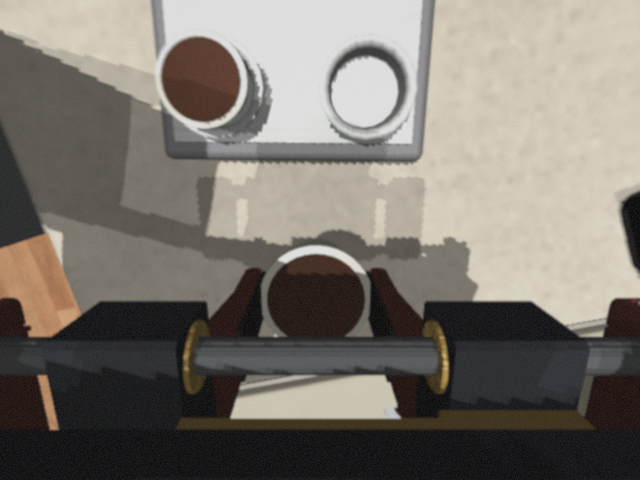

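The pod is held upright with its rim at (316,300), about 1 mm ahead of the TCP. The empty BR well is at (368,92) and the first pod is seated at (200,82). Moving over the BR well now.

Request:
servo_tool --deltas '[0.012, 0.004, 0, 0, 0.04, 0.0125, 0, 0, 0.072, 0.0225, 0, 0, 0.094, 0.0295, 0.005, 0, 0.1, 0.0312, 0.015, 0]'

```text
time: 11.55
eef_pos: [0.5365, 0.2221, 0.0995]
tcp_rot: [-3.141, -0.001, 1.891]
ft_force: [-0.3, -1.3, -0.9]
finger_gap: 0.0483
finger_force: 30.0
```

Request:
servo_tool --deltas '[0, 0, 0, 0, 0, 0, 0, 0, 0, 0, 0, 0, 0, 0, 0, 0, 0, 0, 0, 0]'

```text
time: 12.05
eef_pos: [0.5373, 0.2187, 0.101]
tcp_rot: [3.141, -0.0, 1.888]
ft_force: [0.7, -0.1, -1.1]
finger_gap: 0.0485
finger_force: 30.0
```

```bash
python3 - <<'E'
from h import *
from station import robot
s=robot.observe();to(s,(.5369,.2194,.056))
E
```

```text
t 12.05 pos [0.5373 0.2187 0.101 ] rot [ 3.141 -0.     1.888] -> deltas [ 0.0008 -0.0002  0.045 ] turn -0.001
```

Request:
servo_tool --deltas '[0.0008, 0, 0.005, 0, 0.0008, 0, 0.017, 0, 0.0008, 0, 0.03, 0, 0.0008, 0, 0.04, 0, 0.0008, 0, 0.045, 0]'

```text
time: 12.55
eef_pos: [0.5356, 0.2198, 0.0538]
tcp_rot: [-3.139, -0.0, 1.889]
ft_force: [0.2, 0.2, -0.1]
finger_gap: 0.0486
finger_force: 30.0
```

Request:
servo_tool --deltas '[0, 0, 0.001, 0, 0, 0, 0.002, 0, 0, 0, 0.003, 0, 0, 0, 0.004, 0, 0, 0, 0.0045, 0]'

```text
time: 13.05
eef_pos: [0.537, 0.2202, 0.0515]
tcp_rot: [3.141, -0.0, 1.889]
ft_force: [-0.7, -0.4, 0.7]
finger_gap: 0.0484
finger_force: 30.0
```

Request:
servo_tool --deltas '[0, 0, 0.0003, 0, 0, 0, 0.0005, 0, 0, 0, 0.0007, 0, 0, 0, 0.0007, 0, 0, 0, 0.0007, 0]'

```text
time: 13.55
eef_pos: [0.5367, 0.2202, 0.0505]
tcp_rot: [3.142, -0.0, 1.889]
ft_force: [-0.0, -0.6, -0.4]
finger_gap: 0.0487
finger_force: 30.0
```

Request:
servo_tool --deltas '[0, 0, 0, 0, 0, 0, 0, 0, 0, 0, 0, 0, 0, 0, 0, 0, 0, 0, 0, 0]' --gripper 0.72

```text
time: 14.05
eef_pos: [0.5368, 0.2201, 0.0505]
tcp_rot: [3.142, -0.0, 1.889]
ft_force: [0.3, -0.6, -0.7]
finger_gap: 0.0632
finger_force: 0.0
```

Request:
servo_tool --deltas '[0, 0, -0.003, 0, 0, 0, -0.015, 0, 0, 0, -0.035, 0, 0, 0, -0.06, 0, 0, 0, -0.085, 0]'

```text
time: 14.55
eef_pos: [0.5367, 0.2201, 0.1372]
tcp_rot: [3.141, -0.0, 1.889]
ft_force: [0.9, 0.4, 0.0]
finger_gap: 0.0633
finger_force: 0.0
```

Request:
servo_tool --deltas '[0, 0, -0.01, 0, -0.01, 0, -0.03, 0, -0.03, 0, -0.04, 0, -0.05, 0, -0.04, 0, -0.06, 0, -0.04, 0]' --gripper 0

```text
time: 15.05
eef_pos: [0.556, 0.162, 0.176]
tcp_rot: [3.141, 0.0, 1.888]
ft_force: [-0.3, 0.3, -0.6]
finger_gap: 0.0267
finger_force: 0.0
```

Request:
servo_tool --deltas '[0, 0, 0, 0, 0, 0, 0, 0, 0, 0, 0, 0, 0, 0, 0, 0, 0, 0, 0, 0]'

```text
time: 15.55
eef_pos: [0.5552, 0.1637, 0.1753]
tcp_rot: [-3.141, -0.0, 1.89]
ft_force: [-0.3, -0.1, -0.3]
finger_gap: 0.0003
finger_force: 0.0
```

```bash
python3 - <<'E'
from h import *
from station import robot
s=robot.observe();to(s,(.5072,.3095,.18));print(s['finger_gap'],s['ft_force'])
p=robot.camera_params('wrist');f=robot.grab_frame('wrist');q=robot.camera_params('scene');f2=robot.grab_frame('scene')
for c,a in brown(f):
  if a[4]>800 and c[1]<290: print(c,a,ray(p,c,.066)[:2])
print('PL proj',proj(p,(.5072,.3095,.116)))
m=(f.max(2)<45).astype(np.uint8);m[290:]=0
n,l,st,ce=cv2.connectedComponentsWithStats(m)
for i in range(1,n):
  if st[i,4]>500: print('dark',ce[i],st[i],ray(p,ce[i],.116)[:2])
g=np.zeros((480,800,3),np.uint8);g[:,:480]=f[:,100:580];g[:300,480:]=cv2.resize(f2[240:380,270:400],(320,300))
cv2.imwrite('pics/w6.png',g[:,:,::-1])
E
```

```text
t 15.55 pos [0.5552 0.1637 0.1753] rot [-3.141 -0.     1.89 ] -> deltas [ 1.535e-01  1.000e-04 -4.600e-03] turn 0.001
0.00033268522378746565 [-0.34475573 -0.09966876 -0.28932902]
[178.96730602  18.88012206] [ 147    0   63   45 2294] [0.42036765 0.27732965]
[188.42564103 153.43076923] [ 161  125   56   58 2535] [0.44660574 0.1925955 ]
[315.63068406 155.01897983] [ 288  127   56   57 2529] [0.53633028 0.22090783]
PL proj [315.79373817 -19.83397971]
dark [319.99166667  14.54166667] [285   0  69  27 720] [0.51454357 0.29458941]
dark [575.80084746  14.67978208] [ 520    0  120   38 3304] [0.64830932 0.3385295 ]
dark [321.73228346  50.61854768] [ 287   18   66   49 1143] [0.52117434 0.27776269]
dark [596.7420005  147.37465357] [ 556  108   84   85 3969] [0.69478883 0.2792555 ]
dark [ 19.73899614 205.18018018] [   0  123   59  143 3885] [0.36966793 0.13539807]
dark [582.17214947 248.35212392] [ 530  210  110   80 6262] [0.7175527  0.22022977]
dark [625.29633621 273.72198276] [607 254  33  36 928] [0.75303717 0.21360545]
```

View pics/w6.png

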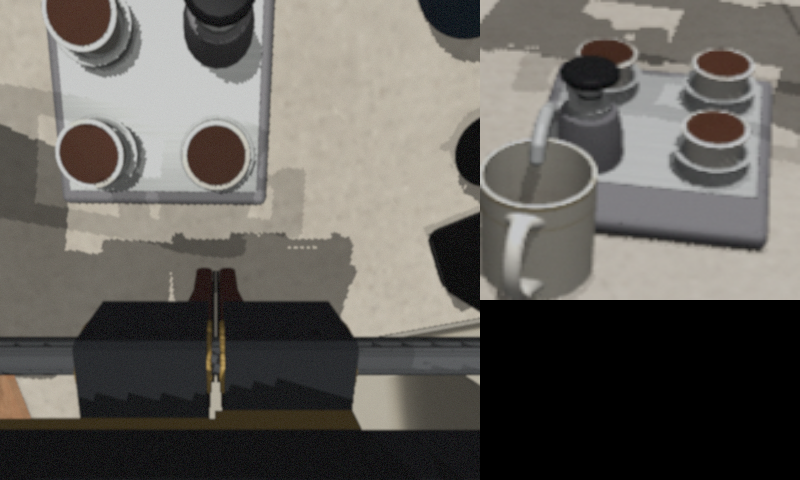

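All three wells hold upright pods, at (78,12), (90,154) and (217,155) in the crop, with the lids ~94 mm apart. The gripper is shut. Next, over the plunger at (.5074,.310).

Request:
servo_tool --deltas '[0.02, 0, 0, 0, 0.06, 0, 0, 0, 0.105, 0, 0, 0, 0.14, 0, 0, 0, 0.154, 0, 0, 0]'

```text
time: 16.15
eef_pos: [0.5061, 0.3122, 0.1756]
tcp_rot: [3.141, -0.001, 1.891]
ft_force: [0.2, -0.2, 0.5]
finger_gap: 0.0004
finger_force: 0.0
```

Request:
servo_tool --deltas '[0, 0, 0, 0, 0, 0, 0.01, 0, 0, 0, 0.025, 0, 0, 0, 0.035, 0, 0, 0, 0.04, 0]'

```text
time: 16.65
eef_pos: [0.5071, 0.3077, 0.1339]
tcp_rot: [-3.139, 0.001, 1.887]
ft_force: [-0.7, 0.2, -0.1]
finger_gap: 0.0004
finger_force: 0.0
```

Request:
servo_tool --deltas '[0, 0, 0, 0, 0, 0, 0.002, 0, 0, 0, 0.005, 0, 0, 0, 0.005, 0, 0, 0, 0.005, 0]'

```text
time: 17.15
eef_pos: [0.5074, 0.3095, 0.1307]
tcp_rot: [3.141, -0.0, 1.889]
ft_force: [0.1, 0.1, -0.3]
finger_gap: 0.0003
finger_force: 0.0
```

```bash
python3 - <<'E'
from h import *
from station import robot
s=robot.observe();to(s,(.5074,.310,.116));print(s['ft_force'])
E
```

```text
t 17.15 pos [0.5074 0.3095 0.1307] rot [ 3.141 -0.     1.889] -> deltas [0.0005 0.0001 0.0147] turn -0.0
[ 0.10042917  0.14773911 -0.34596309]
```

Request:
servo_tool --deltas '[0, 0, 0.003, 0, 0, 0, 0.006, 0, 0, 0, 0.009, 0, 0, 0, 0.011, 0, 0, 0, 0.011, 0]'

```text
time: 17.65
eef_pos: [0.5071, 0.3093, 0.119]
tcp_rot: [-3.141, -0.0, 1.889]
ft_force: [0.9, 0.0, 0.3]
finger_gap: 0.0004
finger_force: 0.0
```

Request:
servo_tool --deltas '[0, 0, 0.001, 0, 0, 0, 0.002, 0, 0, 0, 0.003, 0, 0, 0, 0.004, 0, 0, 0, 0.004, 0]'

```text
time: 18.15
eef_pos: [0.5074, 0.3095, 0.1156]
tcp_rot: [3.141, -0.0, 1.889]
ft_force: [-0.9, -0.5, 1.8]
finger_gap: 0.0003
finger_force: 0.9
```

Request:
servo_tool --deltas '[0, 0, 0.001, 0, 0, 0, 0.002, 0, 0, 0, 0.003, 0, 0, 0, 0.003, 0, 0, 0, 0.003, 0]'

```text
time: 18.65
eef_pos: [0.5075, 0.3095, 0.1126]
tcp_rot: [3.141, -0.0, 1.889]
ft_force: [-0.2, -0.2, 2.5]
finger_gap: 0.0004
finger_force: 1.6
```

Request:
servo_tool --deltas '[0, 0, 0.001, 0, 0, 0, 0.002, 0, 0, 0, 0.003, 0, 0, 0, 0.004, 0, 0, 0, 0.004, 0]'

```text
time: 19.15
eef_pos: [0.5075, 0.3095, 0.1085]
tcp_rot: [3.141, -0.0, 1.889]
ft_force: [-0.8, -0.4, 5.0]
finger_gap: 0.0006
finger_force: 2.5
```

```bash
python3 - <<'E'
from h import *
from station import robot
F=[]
for i in range(8):
    f=robot.grab_frame('scene');s=robot.observe();F.append([s['ft_force'][2],s['finger_force'],s['eef_pos'][2]])
print(np.mean(F,0))
p=robot.camera_params('scene')
for n,X in dict(coll=(.5074,.310,.08),top=(.5074,.310,.116)).items():print(n,proj(p,X))
g=cv2.resize(f[255:330,285:345],(640,800)[0:1]*1+(600,) if 0 else (480,600),interpolation=cv2.INTER_CUBIC);cv2.imwrite('pics/p7.png',g[:,:,::-1])
E
```

```text
[5.00453822 2.46915288 0.10856149]
coll [314.83742828 285.7440164 ]
top [315.36254039 269.7351431 ]
```

View pics/p7.png

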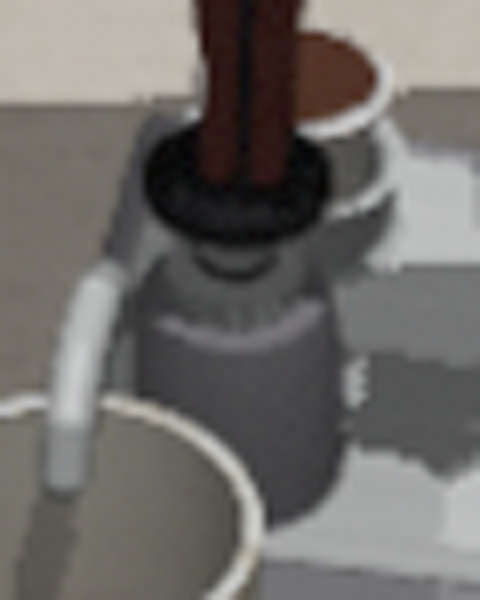

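The dark ring at (235,262) in the crop is still slightly above the collar. By force the travel is 5–6 mm, by height about 7 mm. Pressing 3.8 mm further puts it at 9.5–11 mm either way.

Request:
servo_tool --deltas '[0, 0, 0.001, 0, 0, 0, 0.002, 0, 0, 0, 0.003, 0, 0, 0, 0.0038, 0, 0, 0, 0.0038, 0]'

```text
time: 20.05
eef_pos: [0.5075, 0.3095, 0.1049]
tcp_rot: [3.141, -0.0, 1.889]
ft_force: [-0.8, -0.4, 6.5]
finger_gap: 0.0006
finger_force: 3.3
```

```bash
python3 - <<'E'
from h import *
from station import robot
F=[]
for i in range(6):
    f=robot.grab_frame('scene');s=robot.observe();F.append([s['ft_force'][2],s['finger_force'],s['eef_pos'][2]])
print(np.mean(F,0),s['time'])
g=cv2.resize(f[255:330,285:345],(480,600),interpolation=cv2.INTER_CUBIC);cv2.imwrite('pics/p8.png',g[:,:,::-1])
E
```

```text
[6.20777615 3.26653384 0.10494075] 20.35
```

View pics/p8.png

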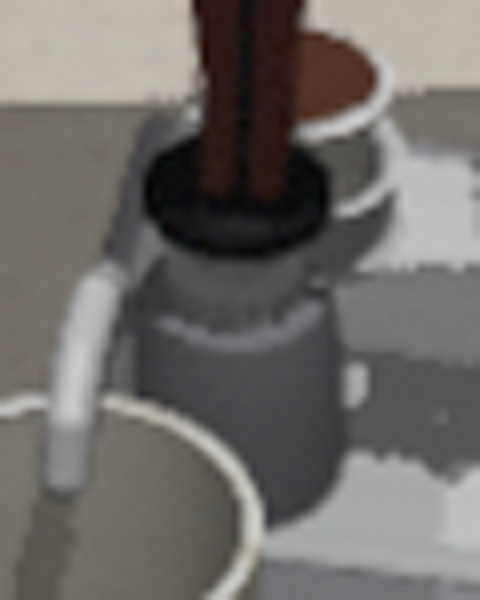

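The cap is lower and its rim now hides the ring, consistent with being near level with the collar. I'll hold, comparing the cap's lower edge with the first scene picture to settle the travel.

Request:
servo_tool --deltas '[0, 0, 0, 0, 0, 0, 0, 0, 0, 0, 0, 0, 0, 0, 0, 0, 0, 0, 0, 0]'

```text
time: 20.85
eef_pos: [0.5075, 0.3095, 0.105]
tcp_rot: [3.141, -0.0, 1.889]
ft_force: [-0.3, -0.4, 6.1]
finger_gap: 0.0004
finger_force: 3.3
```

```bash
python3 - <<'E'
from h import *
from station import robot
p=robot.camera_params('scene')
a=cv2.imread('pics/scene0.png',0).astype(float);b=cv2.cvtColor(robot.grab_frame('scene'),cv2.COLOR_RGB2GRAY).astype(float)
print('px/mm',(proj(p,(.507,.31,.106))-proj(p,(.507,.31,.116)))/10)
for c in (305,307,310,314,318,321,323):
    e=[]
    for g in (a,b):
        col=g[272:292,c-1:c+2].mean(1); j=np.argmax(col>50); e.append(272+j-(col[j]-50)/(col[j]-col[j-1]+1e-9))
    print(c,np.round(e,2),round(e[1]-e[0],2))
E
```

```text
px/mm [-0.0149458   0.45183874]
305 [278.22 270.66] -7.56
307 [280.79 276.08] -4.71
310 [282.5  286.83] 4.33
314 [282.48 287.21] 4.73
318 [281.98 287.01] 5.04
321 [280.08 272.79] -7.29
323 [279.02 270.86] -8.17
```

The cap has dropped about 4.7 px, which is 10.4 mm. I'll hold for 3.5 s.

Request:
servo_tool --deltas '[0, 0, 0, 0, 0, 0, 0, 0, 0, 0, 0, 0, 0, 0, 0, 0, 0, 0, 0, 0]'

```text
time: 21.4
eef_pos: [0.5075, 0.3095, 0.1049]
tcp_rot: [3.141, -0.0, 1.889]
ft_force: [-0.1, -1.4, 7.3]
finger_gap: 0.0004
finger_force: 3.3
```

Request:
servo_tool --deltas '[0, 0, 0, 0, 0, 0, 0, 0, 0, 0, 0, 0, 0, 0, 0, 0, 0, 0, 0, 0]'

```text
time: 21.9
eef_pos: [0.5075, 0.3095, 0.105]
tcp_rot: [3.141, -0.0, 1.889]
ft_force: [-0.9, -0.3, 6.8]
finger_gap: 0.0006
finger_force: 3.3
```

Request:
servo_tool --deltas '[0, 0, 0, 0, 0, 0, 0, 0, 0, 0, 0, 0, 0, 0, 0, 0, 0, 0, 0, 0]'

```text
time: 22.4
eef_pos: [0.5075, 0.3095, 0.105]
tcp_rot: [3.141, -0.0, 1.889]
ft_force: [-1.4, -0.4, 6.3]
finger_gap: 0.0003
finger_force: 3.3
```

Request:
servo_tool --deltas '[0, 0, 0, 0, 0, 0, 0, 0, 0, 0, 0, 0, 0, 0, 0, 0, 0, 0, 0, 0]'

```text
time: 22.9
eef_pos: [0.5075, 0.3095, 0.1049]
tcp_rot: [3.141, -0.0, 1.889]
ft_force: [-0.5, 0.3, 6.6]
finger_gap: 0.0006
finger_force: 3.3
```

Request:
servo_tool --deltas '[0, 0, 0, 0, 0, 0, 0, 0, 0, 0, 0, 0, 0, 0, 0, 0, 0, 0, 0, 0]'

```text
time: 23.4
eef_pos: [0.5075, 0.3095, 0.1049]
tcp_rot: [3.141, -0.0, 1.889]
ft_force: [-0.8, -0.8, 6.0]
finger_gap: 0.0007
finger_force: 3.3
```

Request:
servo_tool --deltas '[0, 0, 0, 0, 0, 0, 0, 0, 0, 0, 0, 0, 0, 0, 0, 0, 0, 0, 0, 0]'

```text
time: 23.9
eef_pos: [0.5075, 0.3095, 0.105]
tcp_rot: [3.141, -0.0, 1.889]
ft_force: [-0.8, -0.3, 6.1]
finger_gap: 0.0005
finger_force: 3.3
```

Request:
servo_tool --deltas '[0, 0, 0, 0, 0, 0, 0, 0, 0, 0, 0, 0, 0, 0, 0, 0, 0, 0, 0, 0]'

```text
time: 24.4
eef_pos: [0.5075, 0.3095, 0.105]
tcp_rot: [3.141, -0.0, 1.889]
ft_force: [-0.5, -0.9, 7.0]
finger_gap: 0.0006
finger_force: 3.3
```

```bash
python3 -c "
from station import robot
print(robot.hand_in())"
```

```text
the job is handed in; nothing more can be done
None
```

The job is handed in at about 24 s, no verdict shown: both spare pods look seated upright in the wells, and the plunger was held at about 10 mm (8.4–11 mm across three estimates) with about 6.5 N for over 3 s, still held at hand-in.

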